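# Bind the quadcopter: hold the recessed button with the stylus

## Task

To bind the quadcopter to its radio, set it level into the cradle of the build stand (lower it in, do not drop it, nose either way) and let go of it. Then take the blue-handled stylus with the white plastic shaft out of the driver rack, reach its tip down through the orange-collared hole in the quad's top plate and press the red bind button down, firmly but without forcing it. Keep it down for at least two seconds and finish like that, still holding the stylus and the button down; leave everything else on the bench where it is.

Things in the scene. Friction and masses are not known exactly. Their poses are not given: they have to be found in the camera images.
- quad: loose quadcopter, no propellers, 260 g, black carbon frame, four orange motors. Origin: centre of the underside of its belly pad (70 x 36 mm, 10 mm high), on which it lies on the 2 mm mat; x to the nose (camera), y left, z up. Arms and bottom plate (116 x 40 mm) 10 to 15 mm up; motors 22 mm wide, tops 40 mm up, at x +-70, y +-63 mm; top plate 112 x 40 mm, 43 to 46 mm up
- quad_grip (a point): where to grip the quad: the middle, 38 mm above its origin, between two flat orange side panels, 40 mm apart outside (y +-20 mm), x -20 to 20 mm, 15 to 43 mm above the origin. Fingers close along the quad's y, tips no lower than 17 mm above the origin. Axes as the quad's
- hole (a point): centre of the hole in the quad's top plate, on the upper edge of its orange collar: 14 mm wide, at x -18, y 0, 49 mm above the quad's origin; z up. Straight below it, 17 mm down, is the top of the bind button. Highest part of the quad: the thin antenna behind the tail, 65 mm above the origin at x -90 mm
- bind_top (a point): centre of the top of the red bind button, 10 mm wide, 32 mm above the quad's origin (14 mm below the plate's top face); moves down with the button
- bind (a joint): travel of the bind button: 0 up, 0.004 (4 mm) fully down. Sprung: 1.5 N to start, 5 N when fully down; it comes back up when let go. It counts as down past 0.0025
- stand: build stand, fixed: black foot 120 x 90 mm, aluminium column, white cradle 88 (x) x 54 (y) mm. Origin: centre of the underside; x along the cradle's long side, z up
- stand_seat (a point): centre of the cradle's floor, 64 mm above the stand's origin. Six outward-leaning tabs 7 mm high leave a pocket of about 74 x 40 mm at the floor and 79 x 45 mm at their tops, for the quad's belly pad (70 along the stand's x, 36 along its y). Axes as the stand's
- rack: driver rack, fixed, 54 (x) x 152 (y) mm, top face 80 mm up, with three holes 7 mm wide at y -45, 0 and 45 mm, a tool upright in each. Origin: centre of the underside; y along the row
- stylus: loose stylus, 45 g, upright in one of the rack's holes: white plastic shaft 5 mm thick and 70 mm long, blue round handle 16 mm thick and 95 mm long, from 70 to 165 mm above the tip; the handle's lower end rests on the rack's top. Origin at the tip, z along the tool towards the handle
- stylus_tip (a point): tip of the stylus's white shaft (10 mm above the rack's underside at the start)
- driver_red: hex driver, same shape and size as the stylus but with a red handle and a brass-coloured metal shaft; stands in another hole of the rack. Bystander. Origin at its tip, z up along the tool
- driver_grey: hex driver, same shape and size as the stylus but with a grey handle and a brass-coloured metal shaft; stands in another hole of the rack. Bystander. Origin at its tip, z up along the tool
- can: drinks can, 66 mm wide, 122 mm high, on the bench at the left. Bystander. Origin at the centre of its underside
- cleaner: black soldering-tip cleaner pot with brass coils, 80 mm wide, 62 mm high. Bystander. Origin at the centre of its underside
- battery: battery pack, black and yellow, 36 x 74 x 28 mm. Bystander. Origin at the centre of its underside
- board: small square circuit board, 36 x 36 mm, 8 mm high. Bystander. Origin at the centre of its underside
- motor: spare blue motor, 28 mm wide, 30 mm high. Bystander. Origin at the centre of its underside

How it is judged (in metres and radians):
On the way, in this order (a step that is already met when the one before it is completed fails the run):
1. the quad sits level in the stand's cradle, let go (x of quad in the frame of stand_seat between -0.008 and 0.008 m and y of quad in the frame of stand_seat between -0.008 and 0.008 m and z of quad in the frame of stand_seat between -0.003 and 0.005 m and angle between the x axis of quad and the x axis of stand, either way round below 0.15 rad and angle between quad's own z axis and vertical below 0.07 rad and contact force between quad and stand above 0.5 N and contact force between quad and the fingers below 0.1 N and contact force between quad and the arm below 0.1 N and linear speed of quad below 0.02 m/s), for 0.3 s.
2. the stylus, in the gripper, holds the bind button down for two seconds with the quad seated (x of quad in the frame of stand_seat between -0.008 and 0.008 m and y of quad in the frame of stand_seat between -0.008 and 0.008 m and z of quad in the frame of stand_seat between -0.003 and 0.005 m and angle between the x axis of quad and the x axis of stand, either way round below 0.15 rad and angle between quad's own z axis and vertical below 0.07 rad and contact force between quad and stand above 0.5 N and contact force between quad and the fingers below 0.1 N and contact force between quad and the arm below 0.1 N and value of joint bind above 0.0025 m and contact force between stylus and quad above 1 N and distance between stylus_tip and bind_top below 0.007 m and contact force between stylus and the fingers above 1 N), for 2 s.
At the end, for the whole second after the job is handed in: quad seated in the cradle (8 mm each way, 5 mm of its floor, 0.15 rad in line, 0.07 rad level), untouched by the robot; stylus in the gripper, its tip within 7 mm of the button top, pressing over 1 N; button at least 2.5 mm down of 4 mm, and still (all of step 2 and linear speed of quad below 0.02 m/s and velocity of joint bind between -0.02 and 0.02 m/s); the arm keeps its last pose, push and grip.
It fails at once if the stylus forces the button or the quad with more than 30 N (contact force between stylus and quad above 30 N).
It fails at once if the quad is dropped or knocked: moving faster than 0.5 m/s out of the fingers (linear speed of quad above 0.5 m/s and contact force between quad and the fingers below 0.05 N).
It fails at once if the quad is tipped over (more than 0.6 rad) (angle between quad's own z axis and vertical above 0.6 rad).
It fails at once if another thing on the bench or in the rack is moved by more than 30 mm (distance of any of driver_red, driver_grey, can, cleaner, battery, board, motor from where it was at the start of the episode above 0.03 m).
It also fails if it takes over 58 s, if anything falls off the work surface, if the arm or the gripper's body presses on something with over 40 N, if the wrist force passes 120 N, or if a joint passes its speed limit or range.

## Robot

A 6-joint arm with a two-finger parallel gripper is mounted at the origin on the work surface. World frame = base frame: x ahead of the robot, y to its left, z up, the work surface at z = 0. Lengths are in m, angles in degrees, forces in N, time in s.
With the tool pointing down it reaches from about 0.25 to 0.725 m from the base axis. Payload 9.7 kg.
Tool frame: the origin (TCP) lies at the very end of the fingers, on their centre line; the grasp point (between the pads) lies 19 mm behind it; z points along the fingers, y is the direction in which the jaws open and shut (so a half turn about z gives the same grasp; the last joint's range is limited). The gripper opens to 85 mm and grips with 20 to 120 N. Pads are 22 mm wide; open, the fingers measure 114 mm over their backs; the gripper's body (76 mm by 85 mm) begins 54 mm behind the grasp point. The pads swing forward as they close: fully open they stand 13 mm farther back than shut.
Start: joints at [-70.073, 4.979, 10.078, 95.1, 0, 90], TCP at [0.187, -0.517, 0.231] pointing down, gripper open.
Joint ranges: [-179.16, 179.16], [-48.56, 103.87], [-65.8, 70.77], [-126.05, 130.52], [-82.76, 87.17], [-180, 180]. Speed limits (degrees/s): [127.2, 127.2, 147.25, 180, 180, 180].

## Interface

Orientations are given as [roll, pitch, yaw] about the fixed x, y, z axes, in that order (R = Rz(yaw) Ry(pitch) Rx(roll)).
In Python, from workcell import bot gives the robot as it stands.
- The arm moves only by the shell command python3 -m pendant 'ROWS' [FORCE]. ROWS is JSON, a list that holds one entry, the list of rows, each a list of 7 numbers: the shift along the tool's x, y, z in cm, then the turn, a rotation vector about the tool's x, y, z in rad, then the opening in per cent of the stroke, from 0 (shut) to 100 (fully open). In form: [[[dx, dy, dz, ax, ay, az, gripper], ...]]. A call has 1 to 5 rows; each row shifts and turns the pose as measured when the row begins, along the tool's axes as they then stand; what a row does not reach is not made up. A row lasts 1/12 s, in which the tool goes at most 41.7 mm and 7.16 degrees, less where a joint would pass 70% of its speed; a pose out of reach is approached as far as the arm can. A call with a gripper value outside its range is refused whole. The fingers move at their own pace and stop on an object; FORCE is the grip in N (left out, the last holds). Time passes only in rows, so rows that do not move let the fingers close. It gives the time, the measured TCP pose, the force and the opening at its end, in the units of the state.
- bot.get_obs(): the state, without advancing time (a new reading comes with each control period).
- bot.camera(name): name is "scene" or "top" or "wrist"; returns the picture (480x640x3 uint8, red, green, blue); there is no depth.
- bot.get_calibration(name): a dict with "intrinsics" (3x3 intrinsics, pixels), "pose" (4x4, takes a point from camera to world coordinates); the wrist camera has in their place "T_tool_cam" (4x4, takes a point from camera to tool coordinates, whose origin is the TCP and whose axes are the flange's). Camera axes: x right, y down, z forward; pixel columns grow to the right and rows downward; lengths in m; the calibration is good to about 2 mm. A picture is of the moment at which its call begins: read the wrist's pose just before it. get_calibration takes no time and is no camera call.
- bot.job_done(): hands the job in, once; it reports no verdict.
Trained networks look in the newest picture that a camera, given by its name, has taken for a name from the list of things; names that differ only in an ending like _2 or _b are one class to them, and where a whole thing is asked for, a point or a joint stands for the part that bears it (a point fixed in the world has none). Each returns a list of dicts, best first, with "confidence" (0 to 1); they miss things now and then, are a little off and sometimes report something else, mostly with a low value. They report only what shows in the picture. A call takes as long as a camera call.
- bot.masks_of(camera, thing): "pixels" (480x640 bool, what is visible of it) and "extent" ([left, top, right, bottom] in pixels, round what is visible of it).
- bot.mark_of(camera, thing): "uv" ([column, row] in pixels: a listed point, or the origin of a listed thing).
The state is a dict: "time": time; "q": joint angles; "qd": joint speeds; "joint_efforts": joint torques, N m; "ee_pos": TCP position; "tcp_rot": TCP orientation; "wrist_force": force on the tool from outside, world axes, zero at the start; "torque": the same for the moment, N m; "opening": finger opening in m.
Only numpy, scipy, OpenCV 4.12 (cv2) and the standard library are available. Lean on these libraries where they do the work, as an engineer would, in place of code of your own. Each camera call takes 0.05 s, during which the arm holds its last target. There are 200 camera calls.

## Working session

There is one attempt and no reset: what is moved stays moved. The work goes in short steps, Python scripts to look and compute and a shell command to move; the robot and the scene stay as the last step left them, time stands still between calls to the robot, and variables do not carry over. Pictures are saved under pics/ and viewed, about 8 in all and at most 12, crops included, and the job is handed in when it is done.

```bash
mkdir -p pics; cat > h.py <<'E'
from workcell import bot
import numpy as np, cv2
from scipy.spatial.transform import Rotation as R
def cam(n):
    c=bot.get_calibration(n); K=np.array(c["intrinsics"])
    if "pose" in c: return K,np.array(c["pose"])
    o=bot.get_obs(); T=np.eye(4); T[:3,:3]=R.from_euler('xyz',o["tcp_rot"],degrees=True).as_matrix(); T[:3,3]=o["ee_pos"]
    return K,T@np.array(c["T_tool_cam"])
def at_z(K,T,uv,z):
    d=T[:3,:3]@np.linalg.inv(K)@[uv[0],uv[1],1]; return T[:3,3]+d*(z-T[2,3])/d[2]
def proj(K,T,p):
    q=K@(T[:3,:3].T@(np.array(p)-T[:3,3])); return q[:2]/q[2]
def shot(n,f):
    KT=cam(n); im=bot.camera(n); cv2.imwrite(f"pics/{f}.png",im[:,:,::-1]); return KT
E
python3 - <<'E'
from h import *
print(bot.get_obs())
Z=dict(quad=.002,quad_grip=.04,hole=.051,stand=0,stand_seat=.064,rack=0,stylus=.010,stylus_tip=.01,driver_red=.01,driver_grey=.01,can=0,cleaner=0,battery=0,board=0,motor=0)
for c in("top","scene"):
    K,T=shot(c,c+"0"); print(c,T[:3,3].round(3))
    for n,z in Z.items():
        for m in bot.mark_of(c,n)[:1]: print(n,np.round(m["uv"],1),round(m["confidence"],2),at_z(K,T,m["uv"],z).round(4))
E
```

```text
{'time': 0.0, 'q': array([-7.00701040e+01,  5.01171567e+00,  1.00325544e+01,  9.50988766e+01,
        8.29798603e-04,  8.99994043e+01]), 'qd': array([ 0.04314959, -0.03712587, -0.04011644, -0.01664154,  0.02920345,
        0.06037782]), 'joint_efforts': array([-1.56528364e-03, -5.20384955e+01,  4.64804184e+01,  1.62353256e-02,
       -1.85295844e-04,  2.99253111e-05]), 'ee_pos': array([ 0.18740232, -0.5168383 ,  0.23056015]), 'tcp_rot': array([-1.79921962e+02, -8.30609247e-04,  1.99304906e+01]), 'wrist_force': array([ 0.05042792, -1.04361112, -0.01541536]), 'torque': array([ 0.01860435,  0.03813844, -0.01501533]), 'opening': 0.08507792349582999}
top [0.309 0.064 1.293]
quad [249.2 282. ] 0.75 [0.457  0.2766 0.002 ]
quad_grip [245.6 279.7] 0.96 [0.4589 0.2801 0.04  ]
hole [242.9 287. ] 0.71 [0.4382 0.2848 0.051 ]
stand [370.1 241.9] 0.98 [ 0.5688 -0.0576  0.    ]
stand_seat [368.  234.3] 0.9 [ 0.5765 -0.0464  0.064 ]
rack [472.3 264.9] 0.61 [ 0.5033 -0.3376  0.    ]
stylus [458.5 267.5] 0.57 [ 0.4947 -0.2965  0.01  ]
driver_red [491.  264.9] 0.62 [ 0.5017 -0.3854  0.01  ]
driver_grey [170.2 235. ] 0.53 [0.5881 0.4995 0.01  ]
can [143.7 300.3] 0.93 [0.4076 0.5649 0.    ]
cleaner [168.4 236.5] 0.7 [0.5859 0.5077 0.    ]
battery [312.8 187.4] 0.71 [0.7279 0.1026 0.    ]
board [411.  315.8] 0.56 [ 0.3646 -0.164   0.    ]
motor [421.2 199.1] 0.52 [ 0.692  -0.2046  0.    ]
scene [ 1.446 -0.833  0.987]
quad [350.3 219.4] 0.93 [0.4495 0.2842 0.002 ]
quad_grip [350.6 215. ] 0.55 [0.471  0.2604 0.04  ]
stand [304.5 283.4] 0.59 [ 0.5834 -0.0448  0.    ]
stand_seat [301.3 261.6] 0.69 [ 0.5649 -0.0392  0.064 ]
rack [199.9 317.6] 0.96 [ 0.4978 -0.3342 -0.    ]
can [393.7 184.8] 0.68 [0.3985 0.5695 0.    ]
cleaner [428.6 209.8] 0.64 [0.5893 0.5245 0.    ]
battery [374.  284.7] 0.79 [0.7215 0.093  0.    ]
board [225.4 268.4] 0.55 [ 0.3767 -0.1656 -0.    ]
motor [198.8 319.3] 0.71 [ 0.5012 -0.3398  0.    ]
```

View pics/top0.png

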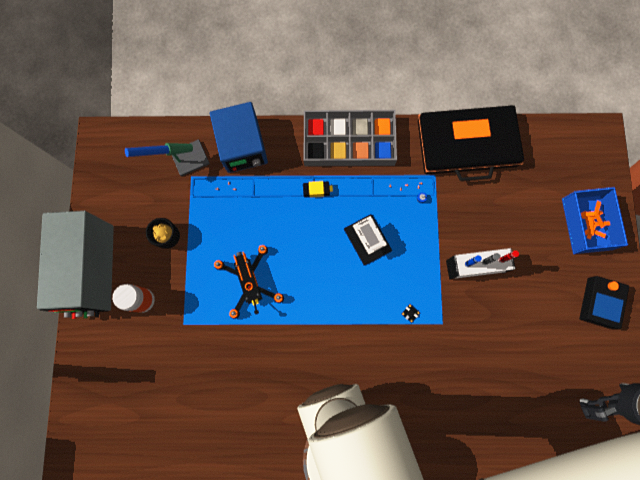

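View pics/scene0.png

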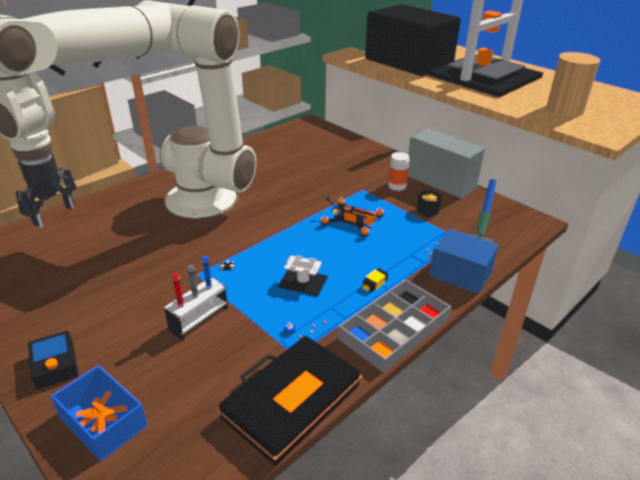

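The top view shows the quad at about (248,280) with its nose up and to the left. The stand is at (370,233), turned roughly 30°, and the stylus is the leftmost tool in the rack at (472,261). The quad-to-stand path is clear.

```bash
cat >> h.py <<'E'
def go(p,yaw=None):
    o=bot.get_obs(); Rm=R.from_euler('xyz',o["tcp_rot"],degrees=True); d=Rm.inv().apply(np.array(p)-o["ee_pos"])*100
    print("shift cm (cur axes)",d.round(2), "pos",o["ee_pos"].round(4),"rot",o["tcp_rot"].round(2),"q6",o["q"][5].round(1),"t",round(o["time"],2),"open",round(o["opening"],4))
    if yaw is not None:
        t=R.from_euler('xyz',[180,0,yaw],degrees=True); print("rotvec",(Rm.inv()*t).as_rotvec().round(3))
E
python3 - <<'E'
from h import *
im=bot.camera("top"); K,T=cam("top"); hsv=cv2.cvtColor(im,cv2.COLOR_RGB2HSV)
m=bot.masks_of("top","quad")[0]["pixels"]
mm=(m&(hsv[...,0]<18)&(hsv[...,1]>150)&(hsv[...,2]>120)).astype(np.uint8)
n,l,s,c=cv2.connectedComponentsWithStats(mm)
for i in range(1,n):
    if s[i,4]>6: print(s[i,4],c[i].round(1),at_z(K,T,c[i],.04).round(4))
m=bot.masks_of("top","stand")[0]["pixels"]
w=(m&(hsv[...,2]>130)&(hsv[...,1]<80)).astype(np.uint8)
p=np.array([at_z(K,T,(x,y),.068)[:2] for y,x in np.argwhere(w)],np.float32)
print(cv2.minAreaRect(p))
print(bot.get_calibration("wrist"))
go([.44,.26,.25],16)
E
```

```text
((0.5749555826187134, -0.048761263489723206), (0.08933050185441971, 0.05525277927517891), 28.04620933532715)
{'intrinsics': array([[391.32610743,   0.        , 319.40867519],
       [  0.        , 391.32610743, 240.47873028],
       [  0.        ,   0.        ,   1.        ]]), 'T_tool_cam': array([[ 5.34245867e-04, -9.56889386e-01, -2.90452091e-01,
         7.38880009e-02],
       [ 9.99999618e-01,  7.12278731e-04, -5.07230968e-04,
         6.82076157e-04],
       [ 6.92246776e-04, -2.90451709e-01,  9.56889401e-01,
        -1.42875435e-01],
       [ 0.00000000e+00,  0.00000000e+00,  0.00000000e+00,
         1.00000000e+00]])}
shift cm (cur axes) [ 50.23 -64.45  -1.87] pos [ 0.1875 -0.5171  0.2313] rot [180.     0.    19.93] q6 90.0 t 1.75 open 0.085
rotvec [0.    0.    0.069]
```

```bash
R='[2.5,-3.22,0,0,0,0,100]'; python3 -m pendant '[[[2.5,-3.22,-0.2,0,0,0,100],[2.5,-3.22,-0.2,0,0,0,100],[2.5,-3.22,-0.2,0,0,0,100],[2.5,-3.22,-0.2,0,0,0,100],[2.5,-3.22,-0.2,0,0,0,100]]]'; python3 -c "
from h import *
go([.44,.26,.25],16); print(bot.get_obs()['q'])"
```

```text
time: 2.17
ee_pos: [0.2494, -0.3225, 0.2363]
tcp_rot: [-179.6, 0.1, 19.4]
wrist_force: [-0.2, 0.1, 0.4]
opening: 0.0853
shift cm (cur axes) [ 37.34 -48.6   -1.1 ] pos [ 0.2494 -0.3225  0.2363] rot [-1.7963e+02  8.0000e-02  1.9420e+01] q6 108.3 t 2.17 open 0.0853
rotvec [-0.006  0.002  0.06 ]
[-5.23071705e+01 -1.38098877e+01 -6.96425291e+00  9.72250345e+01
  3.95039324e-02  1.08270738e+02]
```

```bash
T='[[[0,0,0,0,0,-0.124,100],[0,0,0,0,0,-0.124,100],[0,0,0,0,0,-0.124,100],[0,0,0,0,0,-0.124,100],[0,0,0,0,0,-0.124,100]]]'
for i in 1 2 3 4 5; do python3 -m pendant '[[[0,0,0,0,0,-0.124,100],[0,0,0,0,0,-0.124,100],[0,0,0,0,0,-0.124,100],[0,0,0,0,0,-0.124,100],[0,0,0,0,0,-0.124,100]]]' >/dev/null; done; python3 -c "
from h import *
go([.44,.26,.25],196)"
```

```text
shift cm (cur axes) [-36.02  48.48  -0.86] pos [ 0.2519 -0.314   0.2417] rot [-179.82    0.2  -161.54] q6 -69.8 t 4.25 open 0.0856
rotvec [-0.003  0.004  0.043]
```

```bash
for i in 1 2 3; do python3 -m pendant '[[[-2.5,3.35,-0.1,0,0,0,100],[-2.5,3.35,-0.1,0,0,0,100],[-2.5,3.35,-0.1,0,0,0,100],[-2.5,3.35,-0.1,0,0,0,100],[-2.5,3.35,-0.1,0,0,0.005,100]]]' >/dev/null; done; python3 -m pendant '[[[0,0,0,0,0,0.01,100],[0,0,0,0,0,0,100]]]'; python3 - <<'E'
from h import *
go([.44,.26,.25],196)
K,T=shot("wrist","w1")
for n,z in dict(quad=.002,quad_grip=.04,hole=.051).items():
    for m in bot.mark_of("wrist",n)[:1]: print(n,np.round(m["uv"],1),round(m["confidence"],2),at_z(K,T,m["uv"],z).round(4))
im=cv2.imread("pics/w1.png"); hsv=cv2.cvtColor(im,cv2.COLOR_BGR2HSV)
mm=((hsv[...,0]<18)&(hsv[...,1]>150)&(hsv[...,2]>100)).astype(np.uint8)
n,l,s,c=cv2.connectedComponentsWithStats(mm)
for i in range(1,n):
    if s[i,4]>60: print(s[i,4],c[i].round(1),s[i,:4],at_z(K,T,c[i],.036).round(4))
E
```

```text
time: 5.67
ee_pos: [0.4415, 0.2874, 0.2551]
tcp_rot: [-179.7, 0.6, -162.5]
wrist_force: [-1.1, 0.5, 1.0]
opening: 0.0856
shift cm (cur axes) [ 0.98 -2.57  0.52] pos [0.4415 0.2874 0.2551] rot [-179.66    0.61 -162.48] q6 15.8 t 5.67 open 0.0856
rotvec [-0.006  0.011  0.026]
quad [311.9 209.5] 0.91 [0.459  0.2829 0.002 ]
quad_grip [305.3 217.6] 0.66 [0.4597 0.2775 0.04  ]
hole [301.9 199.7] 0.86 [0.442  0.2694 0.051 ]
298 [370.9 137.8] [359 126  25  25] [0.3728 0.3121 0.036 ]
315 [235.4 141.9] [222 130  26  26] [0.4128 0.1975 0.036 ]
274 [303.8 200.5] [292 190  24  23] [0.4454 0.2715 0.036 ]
3317 [597.3 253.5] [564 222  76  85] [0.409  0.5593 0.036 ]
162 [293.2 244.9] [290 225   7  41] [0.4904 0.2744 0.036 ]
160 [318.8 243.8] [316 224   6  41] [0.4818 0.2978 0.036 ]
109 [295.1 282.5] [292 269   7  28] [0.5279 0.2875 0.036 ]
70 [320.4 280. ] [318 269   5  27] [0.5176 0.3107 0.036 ]
260 [369.5 277.4] [359 268  22  23] [0.5    0.3565 0.036 ]
263 [248.2 280.6] [237 271  23  23] [0.5402 0.2421 0.036 ]
```

View pics/w1.png

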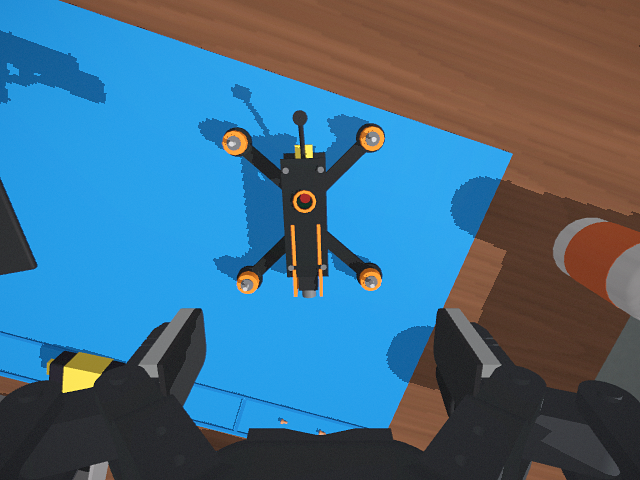

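The wrist view shows the quad with its antenna (300,118) at the top and the red button visible through the collar at (304,201). The motors fit a centre of (0.4597, 0.2774) and a yaw of 19.2°, which agrees with quad_grip.

```bash
python3 -c "
from h import *
go([.4597,.2774,.12],199.2)"; 
```

```text
shift cm (cur axes) [-1.35 -1.19 13.65] pos [0.4414 0.2849 0.2562] rot [-179.69    0.71 -162.63] q6 15.7 t 5.87 open 0.0852
rotvec [-0.006  0.012 -0.032]
```

```bash
python3 -m pendant '[[[-0.4,-0.3,3.4,-0.002,0.003,-0.01,100],[-0.4,-0.3,3.4,-0.002,0.003,-0.01,100],[-0.4,-0.3,3.4,-0.002,0.003,-0.01,100],[-0.3,-0.3,3.4,0,0.003,-0.002,100],[0,0,0,0,0,0,100]]]'; python3 -c "
from h import *
go([.4597,.2774,.023],199.2)
K,T=shot('wrist','w2')
for n,z in dict(quad=.002,quad_grip=.04,hole=.051).items():
    for m in bot.mark_of('wrist',n)[:1]: print(n,np.round(m['uv'],1),round(m['confidence'],2),at_z(K,T,m['uv'],z).round(4))
"
```

```text
time: 6.28
ee_pos: [0.4627, 0.2729, 0.1227]
tcp_rot: [179.8, 0.7, -161.1]
wrist_force: [-0.5, -0.8, -0.9]
opening: 0.0855
shift cm (cur axes) [0.27 0.49 9.96] pos [0.4627 0.2729 0.1227] rot [ 179.82    0.75 -161.08] q6 11.6 t 6.28 open 0.0855
rotvec [ 0.003  0.013 -0.005]
quad [327.9 230.7] 0.67 [0.4611 0.2786 0.002 ]
quad_grip [330.4 245.1] 0.82 [0.4591 0.2785 0.04  ]
hole [326.  219.6] 0.95 [0.4423 0.2695 0.051 ]
```

View pics/w2.png

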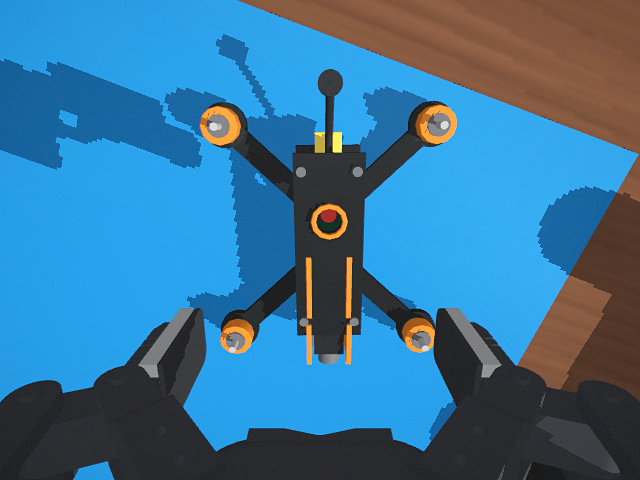

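The quad at close range agrees with the first estimate: grip at (330,245), aligned with the jaws. I'm descending.

```bash
python3 -m pendant '[[[0.1,0.25,2.6,0.002,0.006,-0.003,100],[0.1,0.25,2.6,0.001,0.005,-0.002,100],[0.1,0,2,0,0.003,0,100],[0,0,1,0,0,0,100],[0,0,0,0,0,0,100]]]'; python3 -c "
from h import *
go([.4597,.2774,.023],199.2)"
```

```text
time: 6.9
ee_pos: [0.4684, 0.2849, 0.0624]
tcp_rot: [179.6, 1.8, -160.7]
wrist_force: [0.7, -0.5, 0.7]
opening: 0.0853
shift cm (cur axes) [ 1.2  -0.45  3.9 ] pos [0.4684 0.2849 0.0624] rot [ 179.59    1.82 -160.73] q6 12.0 t 6.9 open 0.0853
rotvec [0.007 0.032 0.001]
```

```bash
python3 -m pendant '[[[0.8,-0.3,0,0.004,0.016,0,100],[0.4,-0.1,0,0,0.008,0,100],[0,0,0,0,0,0,100]]]'; python3 -c "
from h import *
go([.4597,.2774,.023],199.2)"
```

```text
time: 7.15
ee_pos: [0.4591, 0.2776, 0.0674]
tcp_rot: [179.8, 0.6, -160.7]
wrist_force: [-0.3, -0.4, 0.0]
opening: 0.0856
shift cm (cur axes) [ 0.   -0.05  4.44] pos [0.4591 0.2776 0.0674] rot [ 179.77    0.63 -160.71] q6 11.8 t 7.15 open 0.0856
rotvec [0.004 0.011 0.002]
```

```bash
python3 -m pendant '[[[0,0,1.3,0.002,0.006,0,100],[0,0,1.3,0,0.004,0,100],[0,0,1.3,0,0.004,0,100],[0,0,0,0,0,0,100]]]'; python3 -c "
from h import *
go([.4597,.2774,.023],199.2)"
```

```text
time: 7.48
ee_pos: [0.4609, 0.2785, 0.028]
tcp_rot: [179.8, 0.1, -160.7]
wrist_force: [-0.6, -0.0, -1.8]
opening: 0.0855
shift cm (cur axes) [ 0.16 -0.07  0.5 ] pos [0.4609 0.2785 0.028 ] rot [ 1.7983e+02  6.0000e-02 -1.6073e+02] q6 11.8 t 7.48 open 0.0855
rotvec [0.003 0.001 0.001]
```

Now I close with moderate force.

```bash
python3 -m pendant '[[[0.15,-0.05,0.4,0,0,0,100],[0,0,0,0,0,0,60],[0,0,0,0,0,0,30],[0,0,0,0,0,0,30],[0,0,0,0,0,0,30]]]' 40;python3 -m pendant '[[[0,0,0,0,0,0,30],[0,0,0,0,0,0,30],[0,0,0,0,0,0,30]]]' 40; python3 -c "
from h import *
go([.4597,.2774,.15],199.2)"
```

```text
time: 7.9
ee_pos: [0.4586, 0.277, 0.0216]
tcp_rot: [179.9, -0.1, -160.7]
wrist_force: [-4.5, -0.8, 19.6]
opening: 0.0395
time: 8.15
ee_pos: [0.4586, 0.277, 0.0218]
tcp_rot: [179.9, -0.1, -160.7]
wrist_force: [0.0, 0.8, -3.1]
opening: 0.0393
shift cm (cur axes) [ -0.08   0.03 -12.82] pos [0.4586 0.277  0.0218] rot [ 1.7987e+02 -1.3000e-01 -1.6073e+02] q6 11.8 t 8.15 open 0.0393
rotvec [ 0.002 -0.002  0.001]
```

```bash
python3 -m pendant '[[[0,0,-1,0,0,0,30],[0,0,-3,0,0,0,30],[0,0,-4,0,0,0,30],[0,0,-4,0,0,0,30],[0,0,-2,0,0,0,30]]]' 40; python3 -c "
from h import *
go([.575,-.0487,.16],208)
print(bot.get_obs()['wrist_force'])"
```

```text
time: 8.57
ee_pos: [0.4551, 0.2744, 0.1622]
tcp_rot: [-180.0, -0.9, -160.7]
wrist_force: [1.8, -0.5, -2.3]
opening: 0.0394
shift cm (cur axes) [ -0.66 -34.45   0.23] pos [0.4551 0.2744 0.1622] rot [-179.97   -0.89 -160.73] q6 11.7 t 8.57 open 0.0394
rotvec [ 0.001 -0.016 -0.152]
[ 1.82241798 -0.51223248 -2.33146048]
```

```bash
for i in 1 2; do python3 -m pendant '[[[0,-2.7,0,0,-0.002,0,30],[0,-3.2,0,0,0,0,30],[0,-3.2,0,0,0,0,30],[0,-3.2,0,0,0,0,30],[0,-3,0,0,0,0,30]]]'; done; python3 -m pendant '[[[0,0,0,0,0,-0.05,30],[0,0,0,0,0,-0.05,30],[0,0,0,0,0,-0.05,30],[0,0,0,0,0,0,30]]]'; python3 -c "
from h import *
go([.575,-.0487,.13],208)"
```

```text
time: 8.98
ee_pos: [0.5084, 0.1314, 0.1744]
tcp_rot: [179.9, 0.1, -160.2]
wrist_force: [1.1, 0.7, -3.1]
opening: 0.0389
time: 9.4
ee_pos: [0.5614, -0.0202, 0.1789]
tcp_rot: [179.9, 0.4, -160.1]
wrist_force: [0.7, 0.6, -2.2]
opening: 0.0397
time: 9.73
ee_pos: [0.5626, -0.028, 0.1809]
tcp_rot: [-179.9, 0.4, -151.7]
wrist_force: [1.0, 0.1, -3.1]
opening: 0.0395
shift cm (cur axes) [-0.08 -2.4   5.1 ] pos [ 0.5626 -0.028   0.1809] rot [-179.91    0.4  -151.69] q6 -31.2 t 9.73 open 0.0395
rotvec [-0.002  0.007  0.005]
```

```bash
python3 -m pendant '[[[0,-1.2,0,-0.001,0.004,0.003,30],[0,-1.2,0,-0.001,0.003,0.002,30],[0,0,0,0,0,0,30],[0,0,0,0,0,0,30]]]'; python3 - <<'E'
from h import *
go([.575,-.0487,.11],208)
K,T=shot("wrist","w3"); o=bot.get_obs(); dz=o["ee_pos"][2]-.0198
for n,z in dict(quad=dz,quad_grip=dz+.038,hole=dz+.049,stand=0,stand_seat=.064).items():
    for m in bot.mark_of("wrist",n)[:1]: print(n,np.round(m["uv"],1),round(m["confidence"],2),at_z(K,T,m["uv"],z).round(4))
# predicted stand cradle corners, painted on
im=cv2.imread("pics/w3.png"); c,s=np.cos(np.radians(28)),np.sin(np.radians(28))
for a,b in((44,27),(44,-27),(-44,-27),(-44,27)):
    p=[.575+(c*a-s*b)/1e3,-.0487+(s*a+c*b)/1e3,.064]; u=proj(K,T,p); print(u.round()); cv2.circle(im,tuple(int(v) for v in u),4,(255,0,255),1)
for a,b in((60,45),(60,-45),(-60,-45),(-60,45)):
    p=[.575+(c*a-s*b)/1e3,-.0487+(s*a+c*b)/1e3,.008]; u=proj(K,T,p); cv2.circle(im,tuple(int(v) for v in u),4,(0,255,0),1)
q=o["ee_pos"]; c,s=np.cos(np.radians(28)),np.sin(np.radians(28))
y=np.radians(o["tcp_rot"][2]+180); c,s=np.cos(y),np.sin(y)
for a,b,h in((70,63,40),(70,-63,40),(-70,-63,40),(-70,63,40),(-18,0,49)):
    p=[q[0]+(c*a-s*b)/1e3,q[1]+(s*a+c*b)/1e3,dz+h/1e3]; u=proj(K,T,p); cv2.circle(im,tuple(int(v) for v in u),4,(0,0,255),1)
cv2.imwrite("pics/w3.png",im)
E
```

```text
time: 10.07
ee_pos: [0.575, -0.051, 0.1825]
tcp_rot: [-180.0, 0.0, -152.2]
wrist_force: [-0.8, 0.6, -3.3]
opening: 0.0396
shift cm (cur axes) [-0.11  0.21  7.25] pos [ 0.575  -0.051   0.1825] rot [-1.7999e+02  1.0000e-02 -1.5225e+02] q6 -32.8 t 10.07 open 0.0396
rotvec [-0.     0.    -0.004]
quad [321.  297.2] 0.86 [ 0.5768 -0.0498  0.1626]
quad_grip [318.5 340.9] 0.56 [ 0.5768 -0.051   0.2006]
hole [317.4 307.2] 0.73 [ 0.5602 -0.0602  0.2116]
[360. 293.]
[286. 293.]
[282. 171.]
[364. 171.]
```

View pics/w3.png

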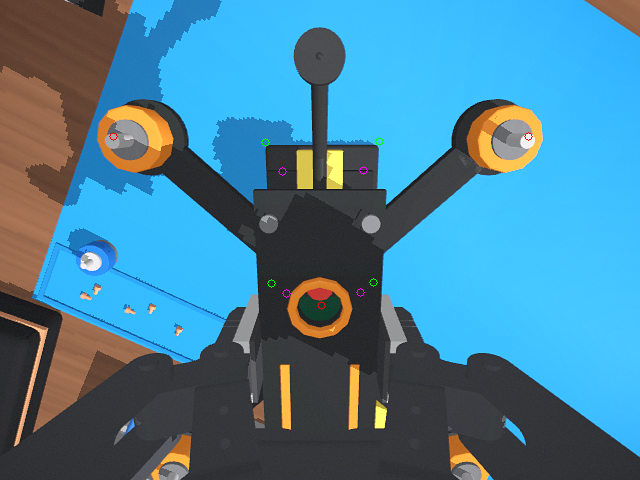

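The quad's motor shafts (112,137) and (529,137) fall on the predicted points, so it is centred in the hand. The foot edge at row 146 is about 4 px below my prediction. I'll move aside to see the cradle uncovered.

```bash
python3 -m pendant '[[[-3,0,0,0,0,0,30],[-3,0,0,0,0,0,30],[-2.5,0,0,0,0,0,30],[0,0,0,0,0,0,30],[0,0,0,0,0,0,30]]]'; python3 - <<'E'
from h import *
go([.575,-.0487,.11],208)
K,T=shot("wrist","w4"); im=cv2.imread("pics/w4.png")
m=bot.masks_of("wrist","stand")[0]["pixels"]; hsv=cv2.cvtColor(im,cv2.COLOR_BGR2HSV)
w=m&(hsv[...,2]>120)&(hsv[...,1]<80); print(w.sum())
w=cv2.morphologyEx(w.astype(np.uint8),cv2.MORPH_OPEN,np.ones((3,3)))
for z in(.064,.071):
    p=np.array([at_z(K,T,(x,y),z)[:2] for y,x in np.argwhere(w)],np.float32); print(z,cv2.minAreaRect(p))
for m in bot.mark_of("wrist","stand_seat")[:1]: print(m["uv"],m["confidence"],at_z(K,T,m["uv"],.064))
c,s=np.cos(np.radians(28)),np.sin(np.radians(28))
for a,b,z in((44,27,64),(44,-27,64),(-44,-27,64),(-44,27,64),(60,45,8),(60,-45,8),(-60,-45,8),(-60,45,8)):
    p=[.575+(c*a-s*b)/1e3,-.0487+(s*a+c*b)/1e3,z/1e3]; u=proj(K,T,p); cv2.circle(im,tuple(int(round(v)) for v in u),3,(255,0,255),1)
cv2.imwrite("pics/w4b.png",im)
E
```

```text
time: 10.78
ee_pos: [0.6512, -0.008, 0.1821]
tcp_rot: [180.0, -0.0, -152.2]
wrist_force: [-0.6, -0.2, -2.8]
opening: 0.0397
shift cm (cur axes) [ 8.64 -0.04  7.22] pos [ 0.6512 -0.008   0.1821] rot [ 1.8000e+02 -3.0000e-02 -1.5216e+02] q6 -28.5 t 10.78 open 0.0397
rotvec [ 0.    -0.    -0.003]
8195
0.064 ((0.5750943422317505, -0.049566276371479034), (0.08463892340660095, 0.05525439232587814), 27.864437103271484)
0.071 ((0.5753859281539917, -0.04939543455839157), (0.08236923813819885, 0.053772684186697006), 27.864425659179688)
[318.3, 103.5] 0.88 [ 0.57635612 -0.04884609  0.064     ]
```

View pics/w4b.png

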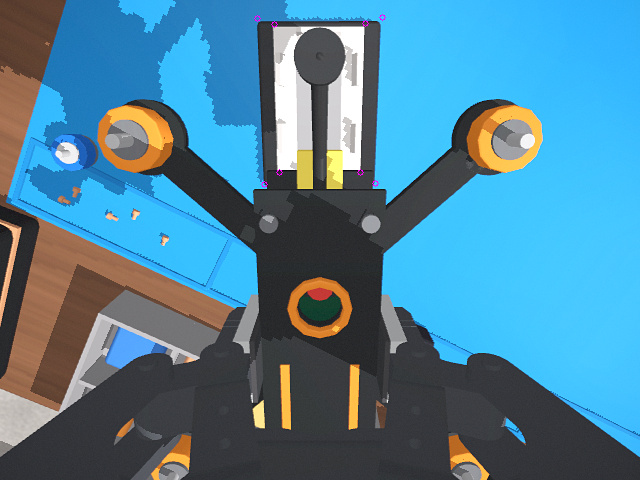

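The cradle is at columns 274–365 with its top edge at row 26, within 2 px of the prediction. I'll use centre (0.576, -0.0485) and yaw 27.9°.

```bash
python3 -m pendant '[[[2.8,0,1,0,0,0,30],[2.8,0,2,0,0,0,30],[2.8,0,2,0,0,0,30],[0,0,0.7,0,0,-0.002,30],[0,0,0,0,0,0,30]]]'; python3 -c "
from h import *
go([.576,-.0485,.0845],207.9)"
```

```text
time: 11.35
ee_pos: [0.5697, -0.0503, 0.1226]
tcp_rot: [-180.0, -0.0, -152.2]
wrist_force: [-0.4, 0.4, -1.6]
opening: 0.0393
shift cm (cur axes) [-0.64 -0.14  3.81] pos [ 0.5697 -0.0503  0.1226] rot [-1.7999e+02 -4.0000e-02 -1.5216e+02] q6 -32.9 t 11.35 open 0.0393
rotvec [-0.    -0.001 -0.001]
```

```bash
python3 -m pendant '[[[-0.64,-0.14,0,0,0,0,30],[0,0,0.9,0,0,0,30],[0,0,0.9,0,0,0,30],[0,0,0,0,0,0,30],[0,0,0,0,0,0,30]]]'; python3 -c "
from h import *
go([.576,-.0485,.0845],207.9)"
```

```text
time: 11.77
ee_pos: [0.579, -0.0484, 0.1068]
tcp_rot: [-179.8, 0.3, -152.2]
wrist_force: [0.4, 0.5, -1.7]
opening: 0.0391
shift cm (cur axes) [0.28 0.14 2.23] pos [ 0.579  -0.0484  0.1068] rot [-179.82    0.26 -152.2 ] q6 -32.6 t 11.77 open 0.0391
rotvec [-0.003  0.004 -0.002]
```

```bash
python3 -m pendant '[[[0.2,0.12,0.3,-0.002,0.003,0,30],[0,0,0.4,0,0,0,30],[0,0,0,0,0,0,30],[0,0,0,0,0,0,30]]]'; python3 -c "
from h import *
go([.576,-.0485,.0845],207.9)"
```

```text
time: 12.1
ee_pos: [0.5775, -0.0477, 0.0994]
tcp_rot: [-179.9, 0.1, -152.1]
wrist_force: [-0.2, 0.9, -3.6]
opening: 0.0393
shift cm (cur axes) [ 0.17 -0.    1.49] pos [ 0.5775 -0.0477  0.0994] rot [-1.7993e+02  9.0000e-02 -1.5214e+02] q6 -32.6 t 12.1 open 0.0393
rotvec [-0.001  0.002 -0.001]
```

```bash
python3 -m pendant '[[[0.15,0,0.3,0,0.002,0,30],[0,0,0.4,0,0,0,30],[0,0,0,0,0,0,30]]]';  python3 -m pendant '[[[0,0,0.3,0,0,0,30],[0,0,0.2,0,0,0,30],[0,0,0,0,0,0,30]]]'; python3 -c "
from h import *
go([.576,-.0485,.0845],207.9)"
```

```text
time: 12.35
ee_pos: [0.5762, -0.0484, 0.092]
tcp_rot: [-179.9, -0.0, -152.1]
wrist_force: [1.0, 0.9, -3.7]
opening: 0.0397
time: 12.6
ee_pos: [0.5761, -0.0485, 0.0864]
tcp_rot: [-179.9, -0.0, -152.1]
wrist_force: [-0.1, -0.9, -2.2]
opening: 0.0395
shift cm (cur axes) [0.   0.01 0.19] pos [ 0.5761 -0.0485  0.0864] rot [-1.7992e+02 -2.0000e-02 -1.5214e+02] q6 -32.6 t 12.6 open 0.0395
rotvec [-0.001 -0.    -0.001]
```

```bash
python3 -m pendant '[[[0,0,0.15,0,0,0,30],[0,0,0,0,0,0,30]]]';  python3 -m pendant '[[[0,0,0.15,0,0,0,30],[0,0,0,0,0,0,30]]]';python3 -m pendant '[[[0,0,0.1,0,0,0,30],[0,0,0,0,0,0,30]]]'
```

```text
time: 12.77
ee_pos: [0.5764, -0.0485, 0.0859]
tcp_rot: [-179.9, 0.1, -152.1]
wrist_force: [-0.9, 0.1, -2.2]
opening: 0.039
time: 12.93
ee_pos: [0.5768, -0.0485, 0.086]
tcp_rot: [-179.8, 0.1, -152.2]
wrist_force: [0.4, -0.2, -3.1]
opening: 0.0395
time: 13.1
ee_pos: [0.5772, -0.0485, 0.0858]
tcp_rot: [-179.8, 0.2, -152.1]
wrist_force: [-0.5, -0.2, -1.3]
opening: 0.0394
```

```bash
python3 -m pendant '[[[0.1,0,0.3,0,0,0,30],[0,0,0,0,0,0,30]]]';  python3 -m pendant '[[[0.05,0,0.3,0,0,0,30],[0,0,0,0,0,0,30]]]'
```

```text
time: 13.27
ee_pos: [0.578, -0.0483, 0.0863]
tcp_rot: [-179.7, 0.6, -152.1]
wrist_force: [0.1, -0.5, -2.9]
opening: 0.0389
time: 13.43
ee_pos: [0.5783, -0.0485, 0.0857]
tcp_rot: [-179.6, 0.7, -152.1]
wrist_force: [-1.4, -1.3, -3.4]
opening: 0.0393
```

```bash
python3 - <<'E'
from h import *
o=bot.get_obs(); print(o['q'].round(2),o['joint_efforts'].round(1),o['wrist_force'].round(1))
shot("wrist","w5"); shot("scene","s5"); a=cv2.imread("pics/w5.png"); b=cv2.imread("pics/s5.png")
b=cv2.resize(b[190:310,230:390],(640,480),interpolation=cv2.INTER_CUBIC)
cv2.imwrite("pics/c5.png",cv2.resize(np.hstack([a,b]),(800,300)))
E
```

```text
[-4.820e+00  7.900e+00 -2.830e+00  7.845e+01  6.000e-02 -3.272e+01] [  0.7 -58.5  50.5  -1.2   0.4   0. ] [-1.4 -1.3 -3.4]
```

View pics/c5.png

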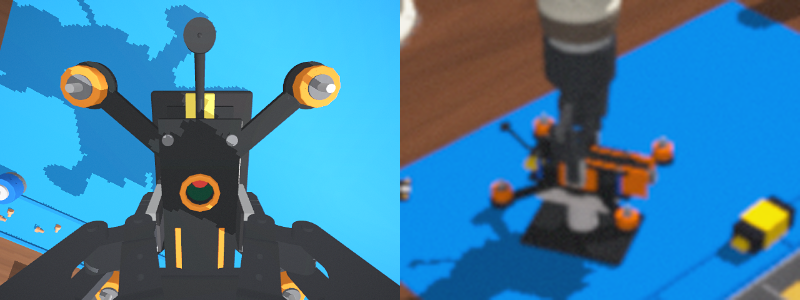

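The quad is over and into the cradle with no contact yet. Steps this small aren't overcoming the arm's friction, so I'll use a larger one and correct the x and pitch drift.

```bash
python3 -m pendant '[[[0.2,0,0.3,-0.006,0.012,0,30],[0,0,0.3,0,0,0,30],[0,0,0.2,0,0,0,30]]]'; python3 -c "
from h import *
go([.576,-.0485,.0838],207.9)"
```

```text
time: 13.78
ee_pos: [0.5784, -0.0486, 0.0854]
tcp_rot: [-179.8, 0.5, -152.1]
wrist_force: [-7.1, 0.5, 10.7]
opening: 0.0393
shift cm (cur axes) [0.21 0.13 0.15] pos [ 0.5784 -0.0486  0.0854] rot [-179.81    0.49 -152.08] q6 -32.8 t 13.78 open 0.0393
rotvec [-0.003  0.009  0.   ]
```

```bash
python3 -m pendant '[[[0.25,0,0,0,0.009,0,30],[0,0,0.1,0,0,0,30],[0,0,0.2,0,0,0,30]]]'; python3 -c "
from h import *
go([.576,-.0485,.0838],207.9)"
```

```text
time: 14.03
ee_pos: [0.576, -0.0501, 0.0853]
tcp_rot: [-179.7, 0.0, -152.1]
wrist_force: [-12.4, 1.9, 28.5]
opening: 0.0396
shift cm (cur axes) [-0.08  0.14  0.15] pos [ 0.576  -0.0501  0.0853] rot [-1.7974e+02  3.0000e-02 -1.5209e+02] q6 -32.8 t 14.03 open 0.0396
rotvec [-0.005  0.     0.   ]
```

```bash
python3 -m pendant '[[[0,0,-0.1,0,0,0,30],[0,0,0,0,0,0,30]]]'; python3 -m pendant '[[[0,0,0,0,0,0,50],[0,0,0,0,0,0,55],[0,0,0,0,0,0,60],[0,0,0,0,0,0,80]]]';  python3 - <<'E'
from h import *
go([.576,-.0485,.0838],207.9)
K,T=shot("wrist","w6"); shot("scene","s6"); a=cv2.imread("pics/w6.png"); b=cv2.imread("pics/s6.png")
for n,z in dict(quad=.064,quad_grip=.102,hole=.113).items():
    for m in bot.mark_of("wrist",n)[:1]: print(n,np.round(m["uv"],1),round(m["confidence"],2),at_z(K,T,m["uv"],z).round(4))
b=cv2.resize(b[190:310,230:390],(640,480),interpolation=cv2.INTER_CUBIC)
cv2.imwrite("pics/c6.png",cv2.resize(np.hstack([a,b]),(800,300)))
E
```

```text
time: 14.2
ee_pos: [0.5761, -0.0501, 0.0862]
tcp_rot: [-179.7, 0.0, -152.1]
wrist_force: [0.2, -0.4, -2.0]
opening: 0.0395
time: 14.53
ee_pos: [0.576, -0.0502, 0.0839]
tcp_rot: [-179.8, -0.1, -152.1]
wrist_force: [0.2, -0.0, 0.1]
opening: 0.0621
shift cm (cur axes) [-0.08  0.15  0.01] pos [ 0.576  -0.0502  0.0839] rot [-1.7979e+02 -6.0000e-02 -1.5210e+02] q6 -32.8 t 14.53 open 0.0621
rotvec [-0.004 -0.001  0.   ]
quad [322.4 298.2] 0.98 [ 0.5779 -0.0483  0.064 ]
quad_grip [322.  343.1] 0.93 [ 0.5779 -0.0486  0.102 ]
hole [317.7 309.5] 0.83 [ 0.5619 -0.0588  0.113 ]
```

View pics/c6.png

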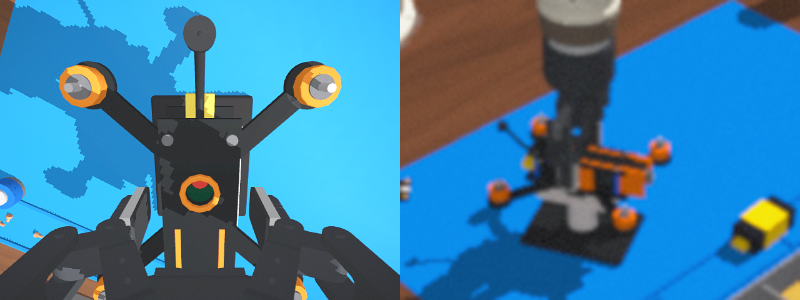

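The fingers are open and the quad stands level in the cradle. Next I rise straight up and measure the hole from above.

```bash
python3 -m pendant '[[[0,0,0,0,0,0,100],[0,0,-1,0,0,0,100],[0,0,-2.5,0,0,0,100],[0,0,-4,0,0,0,100],[0,0,-4,0,0,0,100]]]'; python3 -m pendant '[[[0,0,-3,0,0,0,100],[0,0,0,0,0,0,100],[0,0,0,0,0,0,100],[0,0,0,0,0,0,100]]]'; python3 - <<'E'
from h import *
go([.5,-.3,.25])
K,T=shot("wrist","w7"); im=cv2.imread("pics/w7.png")
for n,z in dict(quad=.064,quad_grip=.102,hole=.113,bind_top=.096).items():
    for m in bot.mark_of("wrist",n)[:1]: print(n,np.round(m["uv"],1),round(m["confidence"],2),at_z(K,T,m["uv"],z).round(4))
hsv=cv2.cvtColor(im,cv2.COLOR_BGR2HSV)
mm=((hsv[...,0]<18)&(hsv[...,0]>6)&(hsv[...,1]>150)&(hsv[...,2]>100)).astype(np.uint8)
n,l,s,c=cv2.connectedComponentsWithStats(mm)
for i in range(1,n):
    if s[i,4]>60: print(s[i,4],s[i,:4],at_z(K,T,s[i,:2]+s[i,2:4]/2,.085).round(4),at_z(K,T,s[i,:2]+s[i,2:4]/2,.112).round(4))
E
```

```text
time: 15.2
ee_pos: [0.5718, -0.0494, 0.1953]
tcp_rot: [179.8, -0.8, -152.1]
wrist_force: [0.7, -0.6, 0.2]
opening: 0.0853
time: 15.53
ee_pos: [0.5741, -0.0494, 0.2397]
tcp_rot: [-179.8, -0.0, -152.1]
wrist_force: [0.8, -0.2, -1.0]
opening: 0.0856
shift cm (cur axes) [ 18.27 -18.68  -0.95] pos [ 0.5741 -0.0494  0.2397] rot [-1.7977e+02 -2.0000e-02 -1.5210e+02] q6 -32.7 t 15.53 open 0.0856
quad [318.5 220.7] 0.89 [ 0.5794 -0.0487  0.064 ]
quad_grip [319.  231.8] 0.95 [ 0.5783 -0.0487  0.102 ]
hole [318.1 208.3] 0.87 [ 0.5608 -0.0586  0.113 ]
bind_top [317.6 204.7] 0.55 [ 0.5618 -0.0586  0.096 ]
508 [215 116  33  32] [ 0.5455 -0.1388  0.085 ] [ 0.5422 -0.1338  0.112 ]
514 [390 116  32  32] [ 0.4856 -0.0258  0.085 ] [ 0.4877 -0.0311  0.112 ]
303 [303 195  30  29] [ 0.567  -0.0556  0.085 ] [ 0.5617 -0.0582  0.112 ]
254 [299 239   6  52] [ 0.6137 -0.0456  0.085 ] [ 0.6041 -0.0491  0.112 ]
240 [332 239   6  52] [ 0.6011 -0.022   0.085 ] [ 0.5927 -0.0276  0.112 ]
419 [228 293  29  29] [ 0.6709 -0.0723  0.085 ] [ 0.6562 -0.0734  0.112 ]
145 [299 295   7  34] [ 0.6509 -0.026   0.085 ] [ 0.638  -0.0313  0.112 ]
139 [332 295   6  35] [ 0.6385 -0.0016  0.085 ] [ 0.6267 -0.0091  0.112 ]
416 [381 294  28  29] [0.6116 0.041  0.085 ] [0.6023 0.0296 0.112 ]
```

View pics/w7.png

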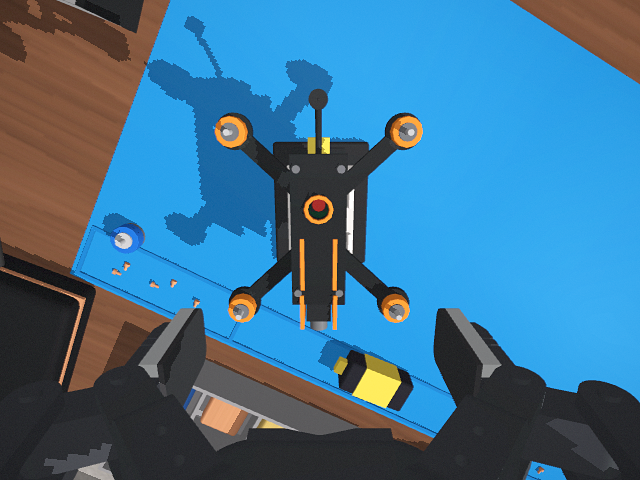

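The quad is seated level, with its centre at (0.578, -0.049). The collar is at (318,209) with the red button visible inside it, and the hole is at about (0.5616, -0.0581). Now the stylus: the jaws must close across the rack row.

```bash
for i in 1 2 3; do python3 -m pendant '[[[0,0,0,0,0,0.124,100],[0,0,0,0,0,0.124,100],[0,0,0,0,0,0.124,100],[0,0,0,0,0,0.124,100],[0,0,0,0,0,0.124,100]]]' >/dev/null; done; python3 - <<'E'
from h import *
K,T=cam("top"); im=cv2.imread("pics/top0.png")[240:285,440:530]; hsv=cv2.cvtColor(im,cv2.COLOR_BGR2HSV)
for nm,lo,hi in(("blue",100,130),("red",0,8),("red",172,180)):
    m=((hsv[...,0]>=lo)&(hsv[...,0]<=hi)&(hsv[...,1]>140)&(hsv[...,2]>80)).astype(np.uint8)
    n,l,s,c=cv2.connectedComponentsWithStats(m)
    for i in range(1,n):
        if s[i,4]>8: print(nm,s[i],at_z(K,T,c[i]+[440,240],.127).round(4), at_z(K,T,np.array([s[i,0]+s[i,2]-3,s[i,1]+3])+[440,240],.175).round(4))
go([.5,-.29,.25],98)
E
```

```text
blue [25 16 17 10 76] [ 0.4954 -0.3011  0.127 ] [ 0.4912 -0.3     0.175 ]
blue [ 0 34  1 11 11] [ 0.4492 -0.2164  0.127 ] [ 0.4482 -0.2004  0.175 ]
red [64 10 16 11 83] [ 0.5099 -0.3986  0.127 ] [ 0.5055 -0.3915  0.175 ]
shift cm (cur axes) [-22.47 -11.11  -2.59] pos [ 0.5682 -0.049   0.2219] rot [-178.47   -0.19  100.35] q6 74.8 t 17.03 open 0.0856
rotvec [-0.027 -0.003  0.041]
```

```bash
python3 -m pendant '[[[0,0,-1.5,-0.02,0,0.02,100],[-3,-1.5,-1,0,0,0,100],[-3,-1.5,-0.5,0,0,0,100],[-3,-1.5,0,0,0,0,100],[-3,-1.5,0,0,0,0,100]]]'; python3 -m pendant '[[[-3,-1.5,0,0,0,0,100],[-3,-1.5,0,0,0,0,100],[-2,-1,0,0,0,0,100],[0,0,0,0,0,0,100],[0,0,0,0,0,0,100]]]'; python3 -c "
from h import *
go([.4945,-.3005,.25],98)"
```

```text
time: 17.45
ee_pos: [0.5278, -0.1752, 0.2528]
tcp_rot: [-179.6, -0.3, 100.0]
wrist_force: [-0.0, -0.8, 0.3]
opening: 0.0854
time: 17.87
ee_pos: [0.498, -0.2703, 0.2567]
tcp_rot: [-179.9, -0.1, 100.6]
wrist_force: [-0.3, 0.2, -0.0]
opening: 0.0854
shift cm (cur axes) [-2.9  -0.9   0.67] pos [ 0.498  -0.2703  0.2567] rot [-1.7991e+02 -9.0000e-02  1.0062e+02] q6 50.9 t 17.87 open 0.0854
rotvec [-0.002 -0.002  0.046]
```

```bash
python3 -m pendant '[[[-2.2,-0.7,0,0,0,0.04,100],[-0.5,-0.2,0,0,0,0,100],[0,0,0,0,0,0,100],[0,0,0,0,0,0,100]]]'; python3 - <<'E'
from h import *
go([.4945,-.3005,.25],98)
K,T=shot("wrist","w8")
for n,z in dict(stylus=.01,stylus_tip=.01,driver_grey=.01,driver_red=.01,rack=0).items():
    for m in bot.mark_of("wrist",n)[:1]: print(n,np.round(m["uv"],1),round(m["confidence"],2),at_z(K,T,m["uv"],z).round(4))
im=cv2.imread("pics/w8.png")
for m in bot.masks_of("wrist","stylus")[:1]: print(m["extent"],m["confidence"])
for p in([.4945,-.3005,.175],[.4945,-.3005,.08]):
    u=proj(K,T,p); print(u.round(1)); cv2.circle(im,tuple(int(round(v)) for v in u),4,(0,255,255),1)
cv2.imwrite("pics/w8b.png",im)
E
```

```text
time: 18.2
ee_pos: [0.4946, -0.2968, 0.2584]
tcp_rot: [180.0, -0.1, 98.7]
wrist_force: [0.2, 0.6, -0.2]
opening: 0.0852
shift cm (cur axes) [-0.37 -0.06  0.84] pos [ 0.4946 -0.2968  0.2584] rot [ 1.7996e+02 -8.0000e-02  9.8740e+01] q6 50.3 t 18.2 open 0.0852
rotvec [ 0.001 -0.001  0.013]
stylus [319.3 199.9] 0.75 [ 0.4949 -0.2986  0.01  ]
rack [318.5 240.2] 0.75 [ 0.501  -0.3438  0.    ]
[306.1, 205.4, 331.0, 267.5] 0.74
[318.3 254. ]
[318.5 217.8]
```

View pics/w8b.png

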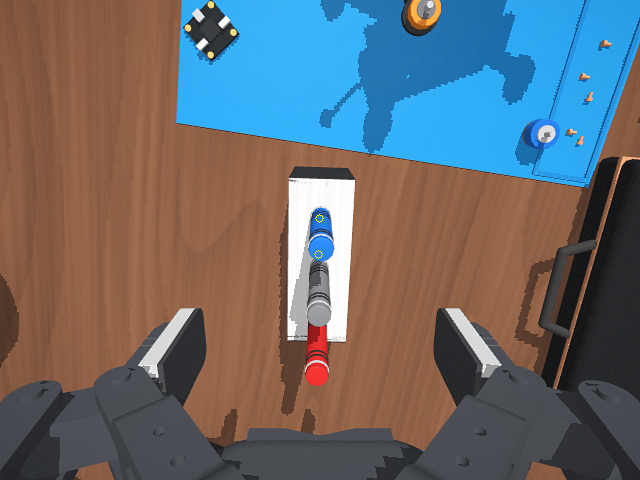

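The stylus cap is at (321,247), 7 px from the prediction, so the stylus is at about (0.4951, -0.2966). The jaws are square to the row. I'm descending.

```bash
python3 -m pendant '[[[0,0.05,2.5,0,0,0.005,100],[0,0,2.5,0,0,0.005,100],[0,0,2.5,0,0,0,100],[0,0,0,0,0,0,100],[0,0,0,0,0,0,100]]]'; python3 -c "
from h import *
go([.4951,-.2966,.116],98)"
```

```text
time: 18.97
ee_pos: [0.4958, -0.296, 0.1827]
tcp_rot: [179.8, 0.0, 98.2]
wrist_force: [0.7, -0.7, 0.3]
opening: 0.0853
shift cm (cur axes) [-0.04 -0.1   6.67] pos [ 0.4958 -0.296   0.1827] rot [1.7981e+02 5.0000e-02 9.8200e+01] q6 50.9 t 18.97 open 0.0853
rotvec [0.003 0.001 0.003]
```

```bash
python3 -m pendant '[[[0,-0.1,2.2,0.003,0,0.003,100],[0,0,2.2,0,0,0,100],[0,0,1.5,0,0,0,100],[0,0,0,0,0,0,100],[0,0,0,0,0,0,100]]]'; python3 -c "
from h import *
go([.4951,-.2966,.116],98)"
```

```text
time: 19.38
ee_pos: [0.4974, -0.2972, 0.1303]
tcp_rot: [179.6, 0.3, 98.1]
wrist_force: [-0.4, 0.3, 0.7]
opening: 0.0853
shift cm (cur axes) [ 0.1  -0.23  1.43] pos [ 0.4974 -0.2972  0.1303] rot [179.63   0.33  98.07] q6 51.1 t 19.38 open 0.0853
rotvec [0.007 0.006 0.001]
```

```bash
python3 -m pendant '[[[0.1,-0.23,0.7,0.007,0.006,0,100],[0,0,0.7,0,0,0,100],[0,0,0,0,0,0,100],[0,0,0,0,0,0,100]]]'; python3 -c "
from h import *
go([.4951,-.2966,.116],98)"
```

```text
time: 19.72
ee_pos: [0.4967, -0.2976, 0.1206]
tcp_rot: [179.8, 0.2, 98.1]
wrist_force: [0.8, -0.2, 0.1]
opening: 0.0853
shift cm (cur axes) [ 0.12 -0.15  0.46] pos [ 0.4967 -0.2976  0.1206] rot [1.798e+02 1.700e-01 9.808e+01] q6 51.0 t 19.72 open 0.0853
rotvec [0.004 0.003 0.001]
```

```bash
python3 -m pendant '[[[0.15,-0.18,0.3,0.005,0.004,0,100],[0,0,0,0,0,0,60],[0,0,0,0,0,0,30],[0,0,0,0,0,0,15],[0,0,0,0,0,0,5]]]' 50; python3 -m pendant '[[[0,0,0,0,0,0,5],[0,0,0,0,0,0,5],[0,0,0,0,0,0,5],[0,0,0,0,0,0,5]]]' 50;  python3 -c "
from h import *
go([.4951,-.2966,.25],98)"
```

```text
time: 20.13
ee_pos: [0.4949, -0.2965, 0.1186]
tcp_rot: [-180.0, -0.0, 98.1]
wrist_force: [-0.3, -0.4, -0.4]
opening: 0.0386
time: 20.47
ee_pos: [0.495, -0.2965, 0.1188]
tcp_rot: [-180.0, -0.0, 98.1]
wrist_force: [0.9, -0.4, -0.1]
opening: 0.0147
shift cm (cur axes) [-1.000e-02  0.000e+00 -1.312e+01] pos [ 0.495  -0.2965  0.1188] rot [-1.7997e+02 -1.0000e-02  9.8080e+01] q6 51.0 t 20.47 open 0.0147
rotvec [-0.    -0.     0.001]
```

```bash
python3 -m pendant '[[[0,0,-1,0,0,0,5],[0,0,-2.5,0,0,0,5],[0,0,-3.5,0,0,0,5],[0,0,-3.5,0,0,0,5],[0,0,-3,0,0,0,5]]]' 50; python3 -m pendant '[[[0,0,-2.5,0,0,0,5],[0,0,-1,0,0,0,5],[0,0,0,0,0,0,5],[0,0,0,0,0,0,5]]]' 50;  python3 - <<'E'
from h import *
go([.5616,-.0581,.275],98)
K,T=shot("wrist","w9"); im=cv2.imread("pics/w9.png")
o=bot.get_obs(); Rm=R.from_euler('xyz',o["tcp_rot"],degrees=True)
for d in(.1088,.0388,0):
    u=proj(K,T,o["ee_pos"]+Rm.apply([0,0,d])); print(d,u.round(1)); cv2.circle(im,tuple(int(round(v)) for v in u),4,(0,255,255),1)
for m in bot.mark_of("wrist","stylus_tip")[:2]: print(m)
cv2.imwrite("pics/w9b.png",im)
E
```

```text
time: 20.88
ee_pos: [0.4937, -0.2954, 0.2529]
tcp_rot: [-179.6, -0.4, 98.1]
wrist_force: [0.8, -0.2, 0.3]
opening: 0.0149
time: 21.22
ee_pos: [0.4947, -0.296, 0.3001]
tcp_rot: [179.8, 0.1, 98.1]
wrist_force: [0.6, 0.6, -0.7]
opening: 0.0145
shift cm (cur axes) [22.61  9.96  2.51] pos [ 0.4947 -0.296   0.3001] rot [1.7985e+02 8.0000e-02 9.8100e+01] q6 51.0 t 21.22 open 0.0145
rotvec [0.003 0.001 0.002]
0.1088 [319.3 236.2]
0.0388 [319.2 275.4]
0 [319.1 311.4]
{'uv': [315.8, 230.0], 'confidence': 0.7}
{'uv': [320.7, 238.9], 'confidence': 0.68}
```

View pics/w9b.png

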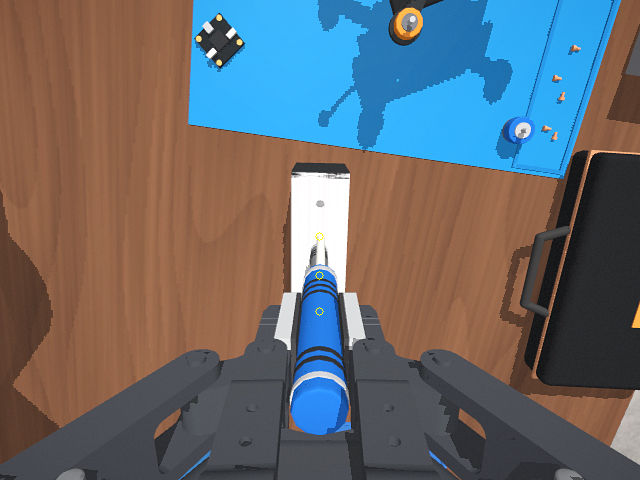

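The stylus is in the gripper, and its tip at (320,235) matches the predicted point on the tool axis. Now I move over the hole.

```bash
python3 -m pendant '[[[2.5,1.1,0,0.002,0,0,5],[3.2,1.4,0,0,0,0,5],[3.2,1.4,0,0,0,0,5],[3.2,1.4,0,0,0,0,5],[3.2,1.4,0,0,0,0,5]]]' 50; python3 -m pendant '[[[3,1.3,0.3,0,0,0,5],[2,1,0.3,0,0,0,5],[0,0,0,0,0,0,5],[0,0,0,0,0,0,5]]]' 50;  python3 - <<'E'
from h import *
go([.5616,-.0581,.255],98)
E
```

```text
time: 21.73
ee_pos: [0.5375, -0.135, 0.2906]
tcp_rot: [-179.4, -0.2, 97.5]
wrist_force: [0.6, -0.4, -0.6]
opening: 0.0148
time: 22.07
ee_pos: [0.5534, -0.0731, 0.2781]
tcp_rot: [-178.9, -0.4, 97.9]
wrist_force: [0.1, -0.3, -0.5]
opening: 0.0145
shift cm (cur axes) [1.35 1.06 2.3 ] pos [ 0.5534 -0.0731  0.2781] rot [-178.87   -0.42   97.87] q6 74.6 t 22.07 open 0.0145
rotvec [-0.02  -0.007 -0.002]
```

```bash
python3 -m pendant '[[[0.8,0.7,1,-0.01,-0.003,0,5],[0.5,0.3,0.6,-0.005,-0.003,0,5],[0,0,0,0,0,0,5],[0,0,0,0,0,0,5]]]' 50;  python3 - <<'E'
from h import *
go([.5616,-.0581,.235],98)
E
```

```text
time: 22.4
ee_pos: [0.5599, -0.06, 0.2584]
tcp_rot: [-179.5, -0.1, 97.8]
wrist_force: [0.2, 0.1, -0.7]
opening: 0.0146
shift cm (cur axes) [0.16 0.22 2.34] pos [ 0.5599 -0.06    0.2584] rot [-1.7946e+02 -9.0000e-02  9.7810e+01] q6 76.1 t 22.4 open 0.0146
rotvec [-0.009 -0.002 -0.003]
```

```bash
python3 -m pendant '[[[0.16,0.2,0.6,-0.008,-0.002,-0.003,5],[0,0,0.6,0,0,0,5],[0,0,0,0,0,0,5],[0,0,0,0,0,0,5]]]' 50;  python3 - <<'E'
from h import *
go([.5616,-.0581,.235],98)
K,T=shot("wrist","w10"); im=cv2.imread("pics/w10.png")
o=bot.get_obs(); Rm=R.from_euler('xyz',o["tcp_rot"],degrees=True)
tip=o["ee_pos"]+Rm.apply([0,0,.1088]); print("tip pred",tip.round(4))
u=proj(K,T,tip); print(u.round(1)); cv2.circle(im,tuple(int(round(v)) for v in u),3,(0,255,255),1)
for c in([.5616,-.0581,.113],):
    u=proj(K,T,c); print(u.round(1)); cv2.circle(im,tuple(int(round(v)) for v in u),3,(255,0,255),1)
for n,z in(("hole",.113),("stylus_tip",tip[2])):
    for m in bot.mark_of("wrist",n)[:2]: print(n,m,at_z(K,T,m["uv"],z).round(4))
hsv=cv2.cvtColor(im,cv2.COLOR_BGR2HSV)
mm=((hsv[...,0]<18)&(hsv[...,0]>6)&(hsv[...,1]>150)&(hsv[...,2]>100)).astype(np.uint8)
n,l,s,c=cv2.connectedComponentsWithStats(mm)
for i in range(1,n):
    if s[i,4]>60: print(s[i,4],s[i,:4],at_z(K,T,s[i,:2]+s[i,2:4]/2,.112).round(4))
cv2.imwrite("pics/w10b.png",cv2.resize(im[100:400,160:480],(640,600),interpolation=cv2.INTER_CUBIC))
E
```

```text
time: 22.73
ee_pos: [0.5611, -0.0604, 0.2456]
tcp_rot: [-180.0, 0.1, 97.8]
wrist_force: [1.0, 0.1, 0.1]
opening: 0.0149
shift cm (cur axes) [0.22 0.08 1.06] pos [ 0.5611 -0.0604  0.2456] rot [-1.7995e+02  6.0000e-02  9.7840e+01] q6 76.0 t 22.73 open 0.0149
rotvec [-0.001  0.001 -0.003]
tip pred [ 0.561  -0.0605  0.1368]
[319.3 236.4]
[320.7 224.1]
hole {'uv': [318.4, 224.7], 'confidence': 0.83} [ 0.56   -0.0588  0.113 ]
stylus_tip {'uv': [321.3, 239.8], 'confidence': 0.75} [ 0.5626 -0.0627  0.1368]
500 [390  80  32  32] [0.6056 0.0363 0.112 ]
447 [211 149  32  30] [ 0.491  -0.0245  0.112 ]
365 [403 158  39  22] [ 0.6266 -0.0092  0.112 ]
354 [308 175  53  25] [ 0.5676 -0.0305  0.112 ]
196 [345 178  54  22] [ 0.5941 -0.0279  0.112 ]
280 [412 191  39  22] [ 0.638  -0.0312  0.112 ]
258 [306 211  29  28] [ 0.5616 -0.059   0.112 ]
209 [354 210  54  22] [ 0.6047 -0.05    0.112 ]
442 [435 238  30  29] [ 0.66   -0.0667  0.112 ]
178 [629 272  11  30] [ 0.8063 -0.0746  0.112 ]
```

View pics/w10b.png

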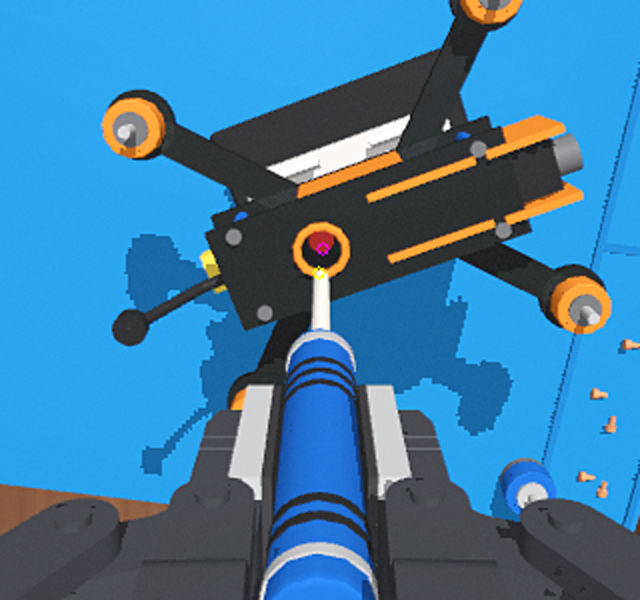

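The tip at crop (320,270) sits just short of the collar centre at (321,248). The hole fits (0.5614, -0.0588). I'll correct laterally and lower in small steps.

```bash
python3 -m pendant '[[[0.18,0.05,0.5,0,0,0,5],[0,0,0.6,0,0,0,5],[0,0,0,0,0,0,5],[0,0,0,0,0,0,5]]]' 50;  python3 - <<'E'
from h import *
go([.5614,-.0587,.205],98)
E
```

```text
time: 23.22
ee_pos: [0.5618, -0.0582, 0.2343]
tcp_rot: [180.0, 0.1, 97.9]
wrist_force: [-0.1, 0.4, -0.8]
opening: 0.0145
shift cm (cur axes) [-0.04 -0.05  2.93] pos [ 0.5618 -0.0582  0.2343] rot [1.7998e+02 7.0000e-02 9.7860e+01] q6 76.3 t 23.22 open 0.0145
rotvec [ 0.     0.001 -0.003]
```

```bash
python3 -m pendant '[[[-0.05,-0.05,0.6,0,0,0,5],[0,0,0.6,0,0,0,5],[0,0,0,0,0,0,5],[0,0,0,0,0,0,5]]]' 50;  python3 - <<'E'
from h import *
go([.5614,-.0587,.205],98)
E
```

```text
time: 23.55
ee_pos: [0.5612, -0.0587, 0.2206]
tcp_rot: [-180.0, 0.1, 97.9]
wrist_force: [-0.4, 0.0, -0.6]
opening: 0.0145
shift cm (cur axes) [0.   0.02 1.56] pos [ 0.5612 -0.0587  0.2206] rot [-1.7999e+02  7.0000e-02  9.7870e+01] q6 76.2 t 23.55 open 0.0145
rotvec [-0.     0.001 -0.002]
```

Lateral error is under 0.3 mm, so I continue through the hole.

```bash
python3 -m pendant '[[[0,0.02,0.5,0,0,0,5],[0,0,0.4,0,0,0,5],[0,0,0,0,0,0,5]]]' 50; python3 -m pendant '[[[0,0,0.3,0,0,0,5],[0,0,0,0,0,0,5]]]' 50;  python3 - <<'E'
from h import *
go([.5614,-.0587,.2018],98)
E
```

```text
time: 23.8
ee_pos: [0.5614, -0.0587, 0.2107]
tcp_rot: [-180.0, 0.1, 97.9]
wrist_force: [0.3, 0.2, -0.3]
opening: 0.015
time: 23.97
ee_pos: [0.5614, -0.0588, 0.2072]
tcp_rot: [-180.0, 0.1, 97.9]
wrist_force: [-0.4, 0.8, -1.6]
opening: 0.0151
shift cm (cur axes) [0.01 0.   0.54] pos [ 0.5614 -0.0588  0.2072] rot [-1.7998e+02  6.0000e-02  9.7870e+01] q6 76.2 t 23.97 open 0.0151
rotvec [-0.     0.001 -0.002]
```

```bash
for i in 1; do python3 -m pendant '[[[0,0,0.3,0,0,0,5],[0,0,0,0,0,0,5]]]' 60;python3 -m pendant '[[[0,0,0.2,0,0,0,5],[0,0,0,0,0,0,5]]]' 60; done
```

```text
time: 24.13
ee_pos: [0.5616, -0.0588, 0.2045]
tcp_rot: [180.0, 0.1, 97.9]
wrist_force: [-1.3, -0.0, 2.9]
opening: 0.0143
time: 24.3
ee_pos: [0.5617, -0.0588, 0.2033]
tcp_rot: [179.9, 0.1, 97.9]
wrist_force: [-1.6, 0.6, 3.9]
opening: 0.0147
```

```bash
python3 -m pendant '[[[0,0,0.2,0,0,0,5],[0,0,0.1,0,0,0,5]]]' 60;python3 -m pendant '[[[0,0,0.2,0,0,0,5],[0,0,0.1,0,0,0,5]]]' 60
```

```text
time: 24.47
ee_pos: [0.5619, -0.0589, 0.2023]
tcp_rot: [179.8, 0.1, 97.9]
wrist_force: [-2.8, -0.3, 10.0]
opening: 0.0144
time: 24.63
ee_pos: [0.5619, -0.0589, 0.2024]
tcp_rot: [179.6, 0.2, 97.9]
wrist_force: [-4.1, 0.2, 7.7]
opening: 0.0145
```

```bash
python3 -m pendant '[[[0,-0.03,0.12,0.003,0,0,5],[0,0,0.1,0.002,0,0,5],[0,0,0.1,0,0,0,5]]]' 60;python3 -m pendant '[[[0,0,0.1,0,0,0,5],[0,0,0.1,0,0,0,5],[0,0,0.1,0,0,0,5]]]' 60;python3 -m pendant '[[[0,0,0.1,0,0,0,5],[0,0,0.1,0,0,0,5],[0,0,0.1,0,0,0,5]]]' 60
```

```text
time: 24.88
ee_pos: [0.5616, -0.0588, 0.2024]
tcp_rot: [179.6, 0.2, 97.9]
wrist_force: [-3.8, 0.7, 8.5]
opening: 0.0145
time: 25.13
ee_pos: [0.5613, -0.0588, 0.2024]
tcp_rot: [179.5, 0.3, 97.9]
wrist_force: [-2.8, 0.6, 8.2]
opening: 0.0145
time: 25.38
ee_pos: [0.561, -0.0587, 0.2024]
tcp_rot: [179.3, 0.3, 97.9]
wrist_force: [-2.5, 0.5, 9.3]
opening: 0.0148
```

Stable at about 8.5 N with the button bottomed. Camera calls hold the last target without drift, so I'll use them to hold for over 2 s and check.

```bash
python3 - <<'E'
from h import *
for i in range(50):
    im=bot.camera("wrist")
    if i%10==9:
        o=bot.get_obs(); print(round(o["time"],2),o["ee_pos"].round(4),o["tcp_rot"].round(2),o["wrist_force"].round(1),round(o["opening"],4))
K,T=cam("wrist"); cv2.imwrite("pics/end.png",im[:,:,::-1])
for n,z in(("quad",.064),("quad_grip",.102)):
    for m in bot.mark_of("wrist",n)[:1]: print(n,m["confidence"],at_z(K,T,m["uv"],z).round(4))
E
```

```text
25.88 [ 0.561  -0.0587  0.2024] [179.29   0.31  97.87] [-3.1  0.1  8.8] 0.0148
26.38 [ 0.561  -0.0587  0.2024] [179.29   0.31  97.87] [-3.8  0.2  8.8] 0.0146
26.88 [ 0.561  -0.0588  0.2024] [179.29   0.31  97.87] [-3.   0.1  8.1] 0.0145
27.38 [ 0.561  -0.0587  0.2024] [179.29   0.31  97.87] [-2.   0.2  9.3] 0.0146
27.88 [ 0.561  -0.0588  0.2024] [179.29   0.31  97.87] [-2.6 -0.4  8.5] 0.0146
quad 0.83 [ 0.576  -0.0509  0.064 ]
quad_grip 0.86 [ 0.5777 -0.0502  0.102 ]
```

```bash
python3 -c "
from workcell import bot
print(bot.job_done()); o=bot.get_obs(); print(o['time'],o['wrist_force'])"
```

```text
the job is handed in; nothing more can be done
None
the job is handed in; nothing more can be done
```

The quad is sitting in the cradle, let go of, and the stylus is still in the gripper holding the bind button down. I handed the job in at about 28 s of the 58 s allowed; no verdict is reported.

**Last checks before handing in**
- **Hold:** the arm held still for 2.5 s at a steady 8–9 N upward on the wrist. That is above the 5 N needed to push the button fully down and well below the 30 N limit.
- **Button travel:** force against depth rose like the spring and then stopped hard after about 4 mm, so the button appears to be at the bottom of its travel. I had no direct reading of the joint.
- **Grip:** the gripper opening stayed at about 14.6 mm on the 16 mm handle.
- **Quad:** it looked level and was let go cleanly. The networks put its centre at about (0.576–0.578, -0.050), within about 2–3 mm of the cradle centre I had measured.

**What disagreed**
- **Height:** both the contact on lowering and the button depth suggest the quad, or my height reference, sits about 1.5 mm above nominal. This is within the 5 mm allowance.
- **Side force:** a sideways force of about 3 N remained during the press, with the tool tilted about 0.7°. The shaft may be lightly touching the collar.
- **Placing force:** lowering the quad in briefly pushed about 28 N into the stand before I eased off and released it.

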